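Lock the flower press

ROBOT

A 6-joint arm with a two-finger parallel gripper is mounted at the origin on a cart in front of the work surface, level with it; the furniture and walls round the work are solid. World frame = base frame: x ahead of the robot, y to its left, z up, the work surface at z = 0. Lengths are in m, angles in degrees, forces in N, time in s.
With the tool pointing down it reaches from about 0.425 to 0.95 m from the base axis. Payload 3.5 kg.
Tool frame: the origin (TCP) lies at the very end of the fingers, on their centre line; the grasp point (between the pads) lies 19 mm behind it; z points along the fingers, y is the line along which they close (so a half turn about z gives the same grasp; the last joint's range is limited). The gripper opens to 85 mm and grips with 20 to 120 N. Pads are 22 mm wide; open, the fingers measure 114 mm over their backs; the gripper's body (76 mm by 85 mm) begins 54 mm behind the grasp point. The pads swing forward as they close: fully open they stand 13 mm farther back than shut.
Start: joints at [-77.292, 16.404, 90.338, -0, 73.258, -8.594], TCP at [0.245, -0.629, 0.199] pointing down, gripper open.
Joint ranges: [-158.93, 158.93], [-51.34, 127.21], [12.03, 142.37], [-87.48, 267.48], [13.55, 161.25], [-162.69, 162.69]. Speed limits (degrees/s): [159.86, 159.86, 180, 180, 180, 180].

INTERFACE

Orientations are given as a 3x3 rotation matrix whose columns are the frame's x, y, z axes.
In Python, from cell import get_obs, grab_frame, sign_off gives the robot as it stands. The module is installed in compiled form; this text tells all that it offers.
- The arm moves only by the shell command python3 -m jog 'ROWS' [FORCE]. ROWS is a JSON object of lists of equal length, an entry for each row: "hand": the finger opening in m, from 0 to 0.0854; "offset": the shift along the tool's x, y, z in m, a list of three; "delta_rot": the turn, a rotation vector about the tool's x, y, z in rad, a list of three. In form: {"hand": [hand, ...], "offset": [[dx, dy, dz], ...], "delta_rot": [[ax, ay, az], ...]}. A call has 1 to 12 rows; each row shifts and turns the commanded pose from where the row before left it, along the tool's axes as they then stand; what a row does not reach is not made up. A row lasts 1/12 s, in which the tool goes at most 41.7 mm and 7.16 degrees, less where a joint would pass 70% of its speed; a pose out of reach is approached as far as the arm can. A call with a gripper value outside its range is refused whole. The fingers move at their own pace and stop on an object; FORCE is the grip in N (left out, the last holds). Time passes only in rows, so rows that do not move let the fingers close. It gives the time, the measured TCP pose, the force, the opening and the grip force at its end, in the units of the state.
- get_obs(): the state, without advancing time (a new reading comes with each control period).
- grab_frame(name): name is "scene" or "side" or "wrist"; returns a dict with "pixels" (400x640x3 uint8, blue, green, red), "mtx" (3x3 intrinsics, pixels), "cam_to_world" (4x4, takes a point from camera to world coordinates); the wrist camera has in their place "T_tool_cam" (4x4, takes a point from camera to tool coordinates, whose origin is the TCP and whose axes are the flange's). Camera axes: x right, y down, z forward; pixel columns grow to the right and rows downward; lengths in m; the calibration is good to about 2 mm. The wrist camera is an equidistant fisheye: a pixel r from the principal point sees the ray r / f radians off the axis. A picture is of the moment at which its call begins: read the wrist's pose just before it. There is no depth.
- sign_off(): hands the job in; it is judged then, once.
The state is a dict: "clock": time; "joints": joint angles; "qd": joint speeds; "joint_efforts": joint torques, N m; "eef_pos": TCP position; "ee_rot": TCP orientation; "ft_force": force on the tool from outside, world axes, zero at the start; "torque": the same for the moment, N m; "gripper_width": finger opening in m; "grasp_force": force on a finger pad.
Only numpy, scipy, OpenCV 4.12 (cv2) and the standard library are available. Lean on these libraries where they do the work, as an engineer would, in place of code of your own. Each camera call takes 0.05 s, during which the arm holds its last target. There are 200 camera calls.

TASK

Lock the flower press: run the red wing nut on its right-hand stud (seen from the robot), which is not yet down, down the thread (clockwise from above) until it meets the black rubber washer on the brass nut, then tighten it firmly against it, as you would a lock nut, and let go. The brass hexagon nut under it sets the pressure, so do not tighten so hard that it turns along. Leave the things round the press where they stand, and do not lean on the press.

Things in the scene. Friction and masses are not known exactly. Their poses are not given: they have to be found in the camera images.
- press: Wooden flower press, fixed to the desk: two light boards 110 x 210 x 12 mm, card and paper between them; top face 52 mm above its origin (centre of its underside; z up, y along the long side). Two upright steel threaded studs, 12 mm thick, ending at z = 109.5 mm: at x 0, y -80 mm the one to lock; at x 0, y +80 mm a finished one (its red wing nut is already tight, nothing to do).
- stud_top (a point): Centre of the top end of the stud to lock; its upright axis is the turning axis of brass nut, washer and wing nut. Running free the wing nut takes 0.25 N m. Once it bears on the washer the torque rises by about 1.5 N m per rad. It is tight when it bears with 0.4 to 0.6 N m more than running free (about 0.2 to 0.4 rad past first touch); from about 0.6 to 0.7 more on it drags the brass nut.
- wing_nut: Red wing nut to run down: a bar 24 mm thick (x) by 52 long (y), from 4 to 22 mm above its origin, on a 22 mm steel collar. Origin on the stud's axis in the underside, z up; the stud shows 15 to 23 mm above it. Grip across the 24 mm. Clockwise from above (yaw falls) it sinks 8 mm a turn (1.27 mm per rad); stays where left. First bears on the washer after 2.2 to 4.3 rad, to be felt.
- hex_nut (a joint): Turn of the brass hexagon nut (22 mm across flats, top 62 mm above the press's origin) on the stud to lock, rad, positive clockwise from above, 0 at the start; held by 0.6 N m of friction; must not turn by more than 0.15. On it lies a black rubber washer, 19 mm in diameter, top about 66 mm above the press's origin, that turns with it. Torque felt at rest can differ by the 0.25 N m of nut friction.
- masking_tape: Bystander: roll of masking tape, 98 mm across, 25 mm high, loose; origin at the centre of its underside.
- glue_stick: Bystander: glue stick, 26 mm in diameter, 86 mm high, loose; origin at the centre of its underside.
- gold_jar: Bystander: small black jar, 51 mm in diameter, 44 mm high, loose; origin at the centre of its underside.
- cup_red: Bystander: paint tub with red paint, about 106 mm across, 68 mm high, loose; origin at the centre of its underside.
- cup_orange: Bystander: paint tub with orange paint, about 103 mm across, 75 mm high, loose; origin at the centre of its underside.

How it is judged (in metres and radians):
On the way:
1. the wing nut has been run down the stud by more than 1.5 mm (distance of wing_nut from where it was at the start of the episode above 0.0015 m).
At the end, for the whole second after the job is handed in: The wing nut is down on the washer and still bears on it with more than 25 N after it has been let go, at rest, and the brass nut has not turned by more than 0.15 rad (contact force between wing_nut and anything else above 25 N and contact force between the fingers and wing_nut below 0.5 N and value of joint hex_nut between -0.15 and 0.15 rad and angular speed of wing_nut below 0.05 rad/s); the robot touches nothing.
It fails at once if the brass hexagon nut turned by more than 0.15 rad (value of joint hex_nut above 0.15 rad or value of joint hex_nut below -0.15 rad).
It fails at once if the robot leaned on the press or the brass nut with more than 25 N (contact force between any of the fingers, the arm and press above 25 N or contact force between any of the fingers, the arm and hex_nut above 25 N).
It fails at once if a bystander was shifted by more than 2 cm (distance of any of masking_tape, glue_stick, gold_jar, cup_red, cup_orange from where it was at the start of the episode above 0.02 m).
It also fails if it takes over 70 s, if anything falls off the work surface, if the arm or the gripper's body presses on something with over 40 N, if the wrist force passes 120 N, or if a joint passes its speed limit or range.

## Working session

There is one attempt and no reset: what is moved stays moved. The work goes in short steps, Python scripts to look and compute and a shell command to move; the robot and the scene stay as the last step left them, time stands still between calls to the robot, and variables do not carry over. Pictures are saved under pics/ and viewed, at most 10 in all, crops included, and the job is handed in when it is done.

```bash
mkdir -p pics; python3 - <<'E'
from cell import *
import cv2,numpy as np
np.set_printoptions(precision=4,suppress=True)
o=get_obs();print(o)
for n in("scene","side","wrist"):
    f=grab_frame(n);cv2.imwrite(f"pics/{n}0.png",f["pixels"]);print(n,[f[k] for k in f if k!="pixels"])
E
```

```text
{'clock': 0.0, 'joints': array([-77.2944,  16.4546,  90.421 ,   0.0006,  73.2582,  -8.5953]), 'qd': array([ 0.0514,  0.1065,  0.1227,  0.0247, -0.0308, -0.0088]), 'joint_efforts': array([ -0.0004, -40.5984, -29.2622,  -0.0001,   0.0059,   0.    ]), 'eef_pos': array([ 0.2451, -0.6282,  0.1979]), 'ee_rot': array([[ 0.9317,  0.3633, -0.0005],
       [ 0.3633, -0.9317,  0.0023],
       [ 0.0004, -0.0023, -1.    ]]), 'ft_force': array([ 0.0098, -0.6423, -0.8542]), 'torque': array([-0.0137, -0.0541, -0.022 ]), 'grasp_force': 0.0, 'gripper_width': 0.08581716784893315}
scene [array([[506.7666,   0.    , 320.3351],
       [  0.    , 506.7666, 200.6805],
       [  0.    ,   0.    ,   1.    ]]), array([[ 0.4968, -0.4335,  0.7518, -0.6257],
       [-0.8678, -0.2539,  0.4271, -0.6793],
       [ 0.0058, -0.8647, -0.5023,  0.8626],
       [ 0.    ,  0.    ,  0.    ,  1.    ]])]
side [array([[518.1037,   0.    , 319.9435],
       [  0.    , 518.1037, 198.7265],
       [  0.    ,   0.    ,   1.    ]]), array([[-0.884 , -0.198 ,  0.4235, -0.0852],
       [-0.4672,  0.4037, -0.7866,  1.1121],
       [-0.0152, -0.8932, -0.4494,  0.7451],
       [ 0.    ,  0.    ,  0.    ,  1.    ]])]
wrist [array([[309.7069,   0.    , 312.7491],
       [  0.    , 309.7069, 196.6168],
       [  0.    ,   0.    ,   1.    ]]), array([[-0.0006, -0.9622, -0.2724,  0.069 ],
       [ 1.    , -0.0006,  0.0001,  0.0006],
       [-0.0003, -0.2724,  0.9622, -0.1748],
       [ 0.    ,  0.    ,  0.    ,  1.    ]])]
```

View pics/scene0.png

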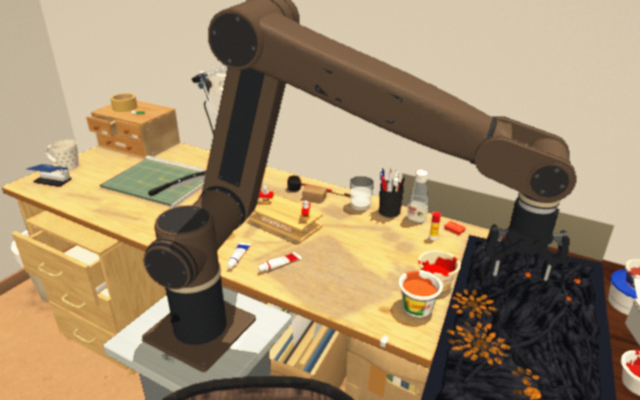

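View pics/side0.png

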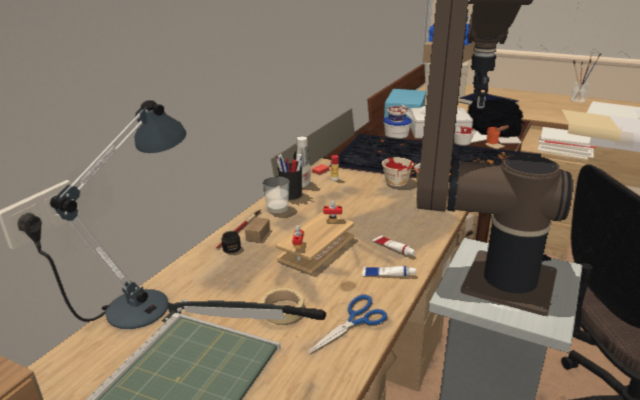

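The scene view shows the press near (290,220), with the target wing nut at about (305,209) and the finished one at (266,195). In the side view the target is at (333,210) and the finished one at (297,236). I'll triangulate the red blobs from these two views.

```bash
cat > h.py <<'E'
from cell import *
import cv2,numpy as np
np.set_printoptions(precision=4,suppress=True)
def redmask(im):
    h=cv2.cvtColor(im,cv2.COLOR_BGR2HSV).astype(int)
    return (((h[...,0]<6)|(h[...,0]>172))&(h[...,1]>150)&(h[...,2]>90)).astype(np.uint8)
def ray(f,u,v):
    d=np.linalg.inv(f["mtx"])@[u,v,1];M=f["cam_to_world"];d=M[:3,:3]@d
    return M[:3,3],d/np.linalg.norm(d)
def tri(r1,r2):
    A=sum(np.eye(3)-np.outer(d,d) for o,d in(r1,r2));b=sum((np.eye(3)-np.outer(d,d))@o for o,d in(r1,r2))
    p=np.linalg.solve(A,b);return p,[np.linalg.norm(np.cross(p-o,d)) for o,d in(r1,r2)]
E
python3 - <<'E'
from h import *
fs=grab_frame("scene");fd=grab_frame("side")
def near(f,p):
    n,l,s,c=cv2.connectedComponentsWithStats(redmask(f["pixels"]))
    i=1+np.argmin(np.linalg.norm(c[1:]-p,axis=1));print(s[i],c[i]);return c[i]
for a,b in(((305,209),(333,210)),((266,195),(297,236))):
    print(tri(ray(fs,*near(fs,a)),ray(fd,*near(fd,b))))
def crop(f,x,y,w=90,h=70):
    return cv2.resize(f["pixels"][y-h//2:y+h//2,x-w//2:x+w//2],None,fx=6,fy=6,interpolation=2)
cv2.imwrite("pics/c0.png",np.hstack([crop(fs,290,210,66,80),crop(fd,315,235,66,80)]))
E
```

```text
[302 208   7   8  44] [304.8409 211.2727]
[323 206  19   8 116] [332.4483 210.0862]
(array([ 0.4751, -0.0028,  0.0791]), [np.float64(0.0033286684987621573), np.float64(0.0033286684987620966)])
[258 191  15   8  76] [264.9868 194.5526]
[293 230  10  15  84] [297.5357 239.1429]
(array([0.4948, 0.159 , 0.0747]), [np.float64(0.0022446809822977433), np.float64(0.0022446809822976228)])
```

View pics/c0.png

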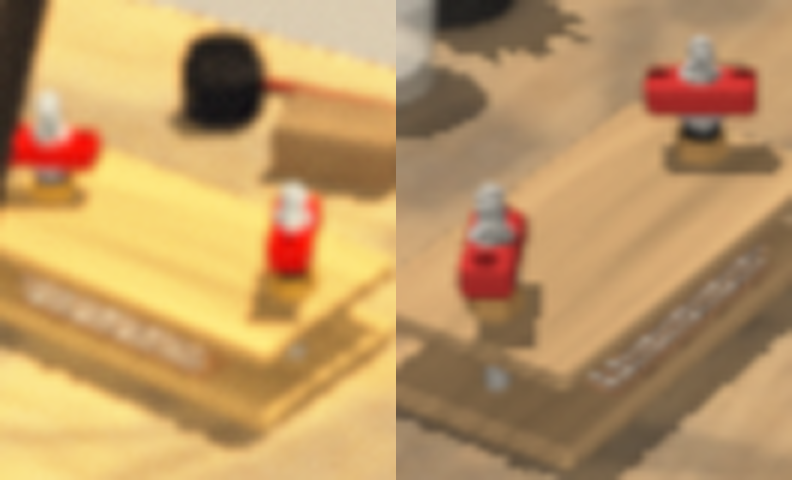

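The crop shows the target wing nut riding high above a black washer and brass nut. Its bar runs roughly along world (0.88, 0.47), a yaw of about 28°. I'll move above it first.

```bash
python3 -m jog '{"hand":[0.0854,0.0854,0.0854,0.0854,0.0854,0.0854,0.0854,0.0854,0.0854,0.0854,0.0854,0.0854],"offset":[[0.0247,-0.0279,0],[0.0247,-0.0279,0],[0.0247,-0.0279,0],[0.0247,-0.0279,0],[0.0247,-0.0279,0],[0.0247,-0.0279,0],[0.0247,-0.0279,0],[0.0247,-0.0279,0],[0.0247,-0.0279,0],[0.0247,-0.0279,0],[0.0247,-0.0279,0],[0.0247,-0.0279,0]],"delta_rot":[[0,0,0],[0,0,0],[0,0,0],[0,0,0],[0,0,0],[0,0,0],[0,0,0],[0,0,0],[0,0,0],[0,0,0],[0,0,0],[0,0,0]]}'
python3 -m jog '{"hand":[0.0854,0.0854,0.0854,0.0854,0.0854,0.0854,0.0854,0.0854,0.0854,0.0854,0.0854,0.0854],"offset":[[0.0247,-0.0279,0],[0.0247,-0.0279,0],[0.0247,-0.0279,0],[0.0247,-0.0279,0],[0.0247,-0.0279,0],[0.0247,-0.0279,0],[0,0,0],[0,0,0],[0,0,0],[0,0,0],[0,0,0],[0,0,0]],"delta_rot":[[0,0,0],[0,0,0],[0,0,0],[0,0,0],[0,0,0],[0,0,0],[0,0,-0.12],[0,0,-0.12],[0,0,-0.12],[0,0,-0.12],[0,0,-0.12],[0,0,-0.12]]}'
python3 -m jog '{"hand":[0.0854,0.0854,0.0854,0.0854,0.0854,0.0854,0.0854,0.0854,0.0854,0.0854,0.0854,0.0854],"offset":[[0,0,0],[0,0,0],[0,0,0],[0,0,0],[0,0,0],[0,0,0],[0,0,0],[0,0,0],[0,0,0],[0,0,0],[0,0,0],[0,0,0]],"delta_rot":[[0,0,-0.12],[0,0,-0.12],[0,0,-0.12],[0,0,-0.12],[0,0,-0.12],[0,0,-0.12],[0,0,-0.12],[0,0,-0.12],[0,0,-0.12],[0,0,-0.12],[0,0,-0.12],[0,0,-0.12]]}'
python3 -m jog '{"hand":[0.0854,0.0854,0.0854,0.0854,0.0854,0.0854,0.0854,0.0854,0.0854,0.0854,0.0854,0.0854],"offset":[[0,0,0],[0,0,0],[0,0,0],[0,0,0],[0,0,0],[0,0,0],[0,0,0],[0,0,0],[0,0,0],[0,0,0],[0,0,0],[0,0,0]],"delta_rot":[[0,0,-0.12],[0,0,-0.12],[0,0,-0.12],[0,0,-0.12],[0,0,-0.12],[0,0,-0.12],[0,0,-0.12],[0,0,-0.12],[0,0,-0.12],[0,0,0],[0,0,0],[0,0,0]]}'
python3 - <<'E'
from h import *
o=get_obs();print(o["joints"],o["eef_pos"],o["ee_rot"],o["clock"])
f=grab_frame("wrist");np.save("w.npy",f["pixels"])
cv2.imwrite("pics/w1.png",f["pixels"])
m=redmask(f["pixels"]);n,l,s,c=cv2.connectedComponentsWithStats(m)
for i in range(1,n):
    if s[i][4]>60:
        p=np.argwhere(l==i)[:,::-1].astype(np.float32);print(s[i],c[i],cv2.minAreaRect(p))
E
```

```text
clock: 1.25
eef_pos: [0.4, -0.2075, 0.1994]
ee_rot: [[0.932, 0.363, 0.001], [0.363, -0.932, -0.0], [0.0, 0.001, -1.0]]
ft_force: [0.2, 0.6, 0.3]
gripper_width: 0.0853
grasp_force: 0.0
clock: 2.25
eef_pos: [0.4769, 0.0007, 0.1992]
ee_rot: [[0.455, 0.89, -0.0], [0.89, -0.455, 0.0], [-0.0, -0.0, -1.0]]
ft_force: [0.8, 0.1, 0.4]
gripper_width: 0.0855
grasp_force: 0.0
clock: 3.25
eef_pos: [0.4769, 0.0006, 0.1992]
ee_rot: [[-0.823, 0.568, 0.0], [0.568, 0.823, 0.0], [-0.0, 0.0, -1.0]]
ft_force: [-0.6, -0.6, -0.6]
gripper_width: 0.0856
grasp_force: 0.0
clock: 4.25
eef_pos: [0.477, 0.0006, 0.1992]
ee_rot: [[-0.893, -0.451, 0.0], [-0.451, 0.893, 0.0], [-0.0, 0.0, -1.0]]
ft_force: [0.5, 0.5, -0.9]
gripper_width: 0.0854
grasp_force: 0.0
[ -12.1453   -9.3298  117.3614    0.0028   71.9673 -128.9391] [0.477  0.0006 0.1992] [[-0.8926 -0.4508  0.    ]
 [-0.4508  0.8926  0.    ]
 [-0.      0.     -1.    ]] 4.25
[  19    0   51   58 1486] [45.6696 28.5686] ((45.516902923583984, 28.10409164428711), (34.08342361450195, 65.0875244140625), 27.64597511291504)
[383   3  15  17  82] [391.1463  10.439 ] ((391.1529846191406, 10.511756896972656), (19.198345184326172, 5.2063307762146), 49.398704528808594)
[319  35  40  39 816] [338.9534  53.1703] ((339.0751037597656, 52.62300491333008), (31.200885772705078, 27.979053497314453), 47.29060745239258)
[300 156  25  53 845] [312.0876 180.2343] ((312.08843994140625, 181.9025115966797), (23.41901206970215, 52.23582458496094), 1.6365771293640137)
[ 23 170  33  48 493] [ 37.8844 185.2231] ((39.846412658691406, 193.38177490234375), (49.196861267089844, 21.90589714050293), 68.5522689819336)
[423 246  31  24 323] [441.8762 254.7028] ((440.2860412597656, 252.50404357910156), (33.53532028198242, 17.874767303466797), 40.10091018676758)
[ 82 274  40  29 283] [102.636  287.0212] ((100.82546997070312, 289.5141296386719), (10.38149642944336, 41.87348175048828), 55.61965560913086)
```

View pics/w1.png

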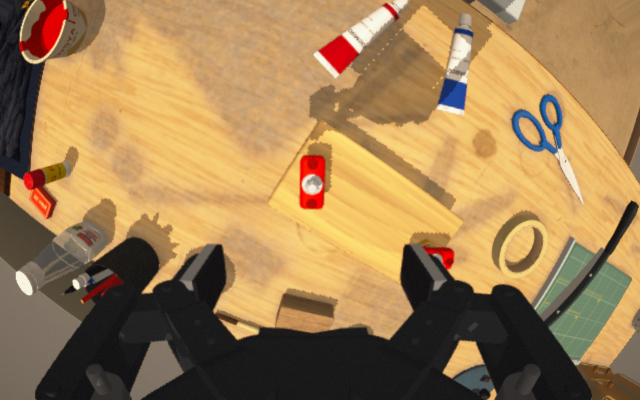

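The wrist view shows the bar at (312,182) with its long axis vertical in the image, already across the finger closing line. Next I'll refine the stud position and yaw.

```bash
cat >> h.py <<'E'
def wpt(f,o,uv,z):
    K=f["mtx"];x=(np.atleast_2d(uv)-K[:2,2])/K[0,0];r=np.linalg.norm(x,axis=1,keepdims=True)+1e-9
    d=np.hstack([x/r*np.sin(r),np.cos(r)])
    T=f["T_tool_cam"];R=o["ee_rot"];d=d@T[:3,:3].T@R.T;c=o["eef_pos"]+R@T[:3,3]
    return c+d*((z-c[2])/d[:,2:])
def measure(zb,zs=0.1095):
    o=get_obs();f=grab_frame("wrist");im=f["pixels"];n,l,s,c=cv2.connectedComponentsWithStats(redmask(im))
    i=1+np.argmin([np.linalg.norm(q-[312,182]) for q in c[1:]])
    p=np.argwhere(l==i)[:,::-1].astype(float);w=wpt(f,o,p,zb)
    (cx,sz,a)=cv2.minAreaRect((w[:,:2]*1000).astype(np.float32));print("bar mm",cx,sz,a)
    x,y,ww,h=s[i][:4];hs=cv2.cvtColor(im,cv2.COLOR_BGR2HSV)
    g=np.zeros(im.shape[:2],np.uint8);g[y:y+h,x:x+ww]=(hs[y:y+h,x:x+ww,1]<70)&(hs[y:y+h,x:x+ww,2]>90)
    n,l,s,c=cv2.connectedComponentsWithStats(g);j=1+np.argmax(s[1:,4]);print("stud px",c[j],s[j],"world",wpt(f,o,c[j],zs))
    t=o["ee_rot"].T@(wpt(f,o,c[j],zs)[0]-o["eef_pos"]);print("in tool",t, "joints",o["joints"])
E
python3 -c "
from h import *
measure(0.091)"
```

```text
bar mm (474.9659729003906, -2.184846878051758) (50.54273986816406, 22.072067260742188) 23.953075408935547
stud px [311.6307 183.9582] [302 175  20  19 287] world [[ 0.4725 -0.0036  0.1095]]
in tool [ 0.0058 -0.0017  0.0897] joints [ -12.1445   -9.3281  117.3616    0.0025   71.9662 -128.9696]
```

```bash
python3 -m jog '{"hand":[0.0854,0.0854,0.0854,0.0854,0.0854,0.0854],"offset":[[0.0025,-0.0016,0],[0,0,0.025],[0,0,0.03],[0,0,0.025],[0,0,0],[0,0,0]],"delta_rot":[[0,0,0.048],[0,0,0],[0,0,0],[0,0,0],[0,0,0],[0,0,0]]}'
python3 -c "
from h import *
measure(0.091)
f=grab_frame('wrist');cv2.imwrite('pics/w2.png',cv2.resize(f['pixels'][100:300,220:420],None,fx=3,fy=3))"
```

```text
clock: 4.85
eef_pos: [0.4744, -0.0018, 0.1181]
ee_rot: [[-0.912, -0.409, -0.004], [-0.409, 0.912, 0.001], [0.003, 0.002, -1.0]]
ft_force: [0.8, -0.4, 0.8]
gripper_width: 0.0853
grasp_force: 0.0
bar mm (474.39617919921875, -2.457775115966797) (51.67683792114258, 22.359708786010742) 24.921710968017578
stud px [312.6559 217.0072] [300 204  27  28 558] world [[ 0.4713 -0.004   0.1095]]
in tool [ 0.0038 -0.0007  0.0087] joints [ -12.4946   -4.3781  121.8598    0.0009   62.7241 -126.6438]
```

View pics/w2.png

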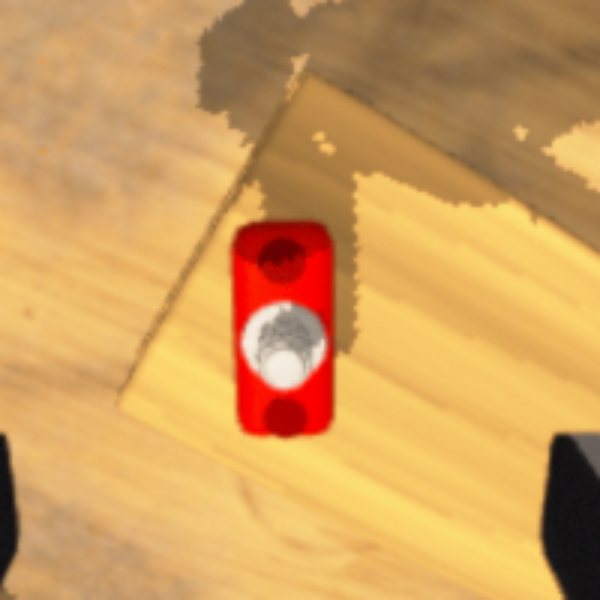

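```bash
python3 -c "
from h import *
o=get_obs();f=grab_frame('wrist')
for p,z in (((314.7,223.3),.1095),((314.3,219),.091),((314.3,214.5),.091)):
    w=wpt(f,o,p,z)[0];print(w,o['ee_rot'].T@(w-o['eef_pos']))"
```

```text
[ 0.4781 -0.0012  0.1095] [-0.0016  0.0006  0.0116]
[0.4816 0.0002 0.091 ] [-0.0053  0.0004  0.0301]
[ 0.4785 -0.0012  0.091 ] [-0.002   0.0004  0.0301]
```

```bash
python3 -m jog '{"hand":[0.0854,0.0854,0.0854,0.0854,0.0854],"offset":[[-0.0015,0.0005,0],[0,0,0.023],[0,0,0.022],[0,0,0],[0,0,0]],"delta_rot":[[0,0,0],[0,0,0],[0,0,0],[0,0,0],[0,0,0]]}'
python3 -m jog '{"hand":[0.018,0.018,0.018,0.018,0.018,0.018,0.018,0.018,0.018,0.018,0.018,0.018],"offset":[[0,0,0],[0,0,0],[0,0,0],[0,0,0],[0,0,0],[0,0,0],[0,0,0],[0,0,0],[0,0,0],[0,0,0],[0,0,0],[0,0,0]],"delta_rot":[[0,0,0],[0,0,0],[0,0,0],[0,0,0],[0,0,0],[0,0,0],[0,0,0],[0,0,0],[0,0,0],[0,0,0],[0,0,0],[0,0,0]]}' 30
python3 -c "
from h import *
o=get_obs();print(o)
f=grab_frame('wrist');cv2.imwrite('pics/w3.png',cv2.resize(f['pixels'][100:300,200:440],None,fx=2.5,fy=2.5))"
```

```text
clock: 5.42
eef_pos: [0.4764, -0.0008, 0.0743]
ee_rot: [[-0.912, -0.41, -0.001], [-0.41, 0.912, 0.0], [0.001, 0.001, -1.0]]
ft_force: [0.1, 1.0, 0.2]
gripper_width: 0.0853
grasp_force: 0.0
clock: 6.42
eef_pos: [0.4766, -0.0009, 0.0742]
ee_rot: [[-0.912, -0.41, -0.0], [-0.41, 0.912, 0.0], [0.0, 0.0, -1.0]]
ft_force: [-0.9, -0.5, 0.5]
gripper_width: 0.0184
grasp_force: 0.0
{'clock': 6.4167, 'joints': array([ -12.3334,   -0.5181,  123.349 ,   -0.0014,   57.176 , -126.5243]), 'qd': array([-0.0513, -0.0673, -0.0454, -0.0347, -0.044 ,  0.0096]), 'joint_efforts': array([  0.0007, -25.0266, -25.3807,  -0.0002,   0.0005,  -0.    ]), 'eef_pos': array([ 0.4766, -0.0009,  0.0742]), 'ee_rot': array([[-0.9122, -0.4098, -0.0001],
       [-0.4098,  0.9122,  0.    ],
       [ 0.0001,  0.0001, -1.    ]]), 'ft_force': array([-0.9151, -0.5203,  0.5476]), 'torque': array([ 0.0142, -0.0133,  0.0517]), 'grasp_force': 0.0, 'gripper_width': 0.018387472809580863}
```

View pics/w3.png

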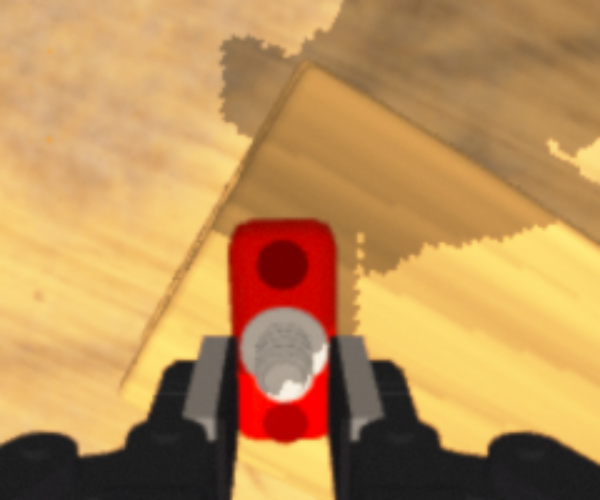

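The pads straddle the bar around crop (240–335, 340–440). But the width is 18 mm with no force, so the fingers may be above the bar. I'll check from the side.

```bash
python3 -c "
from h import *
a=grab_frame('side')['pixels'][160:260,285:385];b=grab_frame('scene')['pixels'][150:250,260:360]
cv2.imwrite('pics/s4.png',cv2.resize(np.hstack([a,b]),None,fx=4,fy=4,interpolation=2))"
```

```text
(no output)
```

View pics/s4.png

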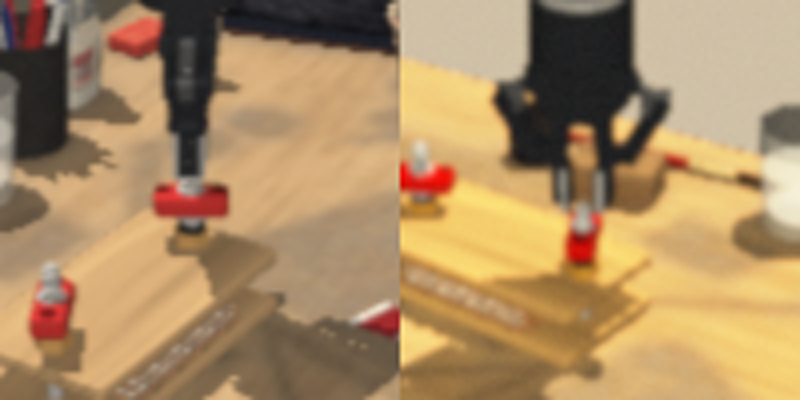

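```bash
python3 -c "
from h import *
o=get_obs();print(o['eef_pos'],o['gripper_width'])
for n,x0,y0 in (('side',285,160),('scene',260,150)):
    f=grab_frame(n);T=np.linalg.inv(f['cam_to_world'])
    for z in (.06,.0742,.09,.1095):
        p=T@[.4766,-.0009,z,1];q=f['mtx']@p[:3];q=q[:2]/q[2];print(n,z,q,(q-[x0,y0])*4)"
```

```text
[ 0.4767 -0.0009  0.0742] 0.018063722366687615
side 0.06 [332.28   217.4469] [189.1201 229.7877]
side 0.0742 [332.2564 212.8871] [189.0255 211.5483]
side 0.09 [332.2298 207.7648] [188.9193 191.0594]
side 0.1095 [332.1967 201.3714] [188.7868 165.4857]
scene 0.06 [305.1054 215.2978] [180.4216 261.1911]
scene 0.0742 [305.0612 211.2582] [180.2448 245.0327]
scene 0.09 [305.0115 206.7184] [180.0461 226.8738]
scene 0.1095 [304.9495 201.0492] [179.7979 204.1969]
```

The side and scene views show the finger tips at about stud-top height, roughly 30 mm behind the reported TCP. That fits the zero grip force. I'll open, go lower in checked steps, and confirm by feel.

```bash
python3 -m jog '{"hand":[0.05,0.05,0.05,0.05,0.05,0.05,0.05,0.05],"offset":[[0,0,0],[0,0,0],[0,0,0],[0,0,0],[0,0,0.006],[0,0,0.006],[0,0,0.006],[0,0,0]],"delta_rot":[[0,0,0],[0,0,0],[0,0,0],[0,0,0],[0,0,0],[0,0,0],[0,0,0],[0,0,0]]}'
python3 -m jog '{"hand":[0.018,0.018,0.018,0.018,0.018,0.018],"offset":[[0,0,0],[0,0,0],[0,0,0],[0,0,0],[0,0,0],[0,0,0]],"delta_rot":[[0,0,0],[0,0,0],[0,0,0],[0,0,0],[0,0,0],[0,0,0]]}' 25
python3 -c "
from h import *
a=grab_frame('side')['pixels'][175:235,300:360];b=grab_frame('scene')['pixels'][175:235,275:335];c=grab_frame('wrist')['pixels'][150:290,250:390]
cv2.imwrite('pics/s5.png',np.hstack([cv2.resize(q,(260,260),interpolation=2) for q in (a,b,c)]))"
```

```text
clock: 7.33
eef_pos: [0.4752, -0.0006, 0.0543]
ee_rot: [[-0.912, -0.41, -0.004], [-0.41, 0.912, 0.001], [0.003, 0.002, -1.0]]
ft_force: [-0.5, -0.2, -1.0]
gripper_width: 0.0501
grasp_force: 0.0
clock: 7.83
eef_pos: [0.4766, -0.0008, 0.0563]
ee_rot: [[-0.912, -0.41, -0.0], [-0.41, 0.912, 0.0], [0.0, 0.0, -1.0]]
ft_force: [-0.5, 1.5, 0.0]
gripper_width: 0.0229
grasp_force: 24.7
```

View pics/s5.png

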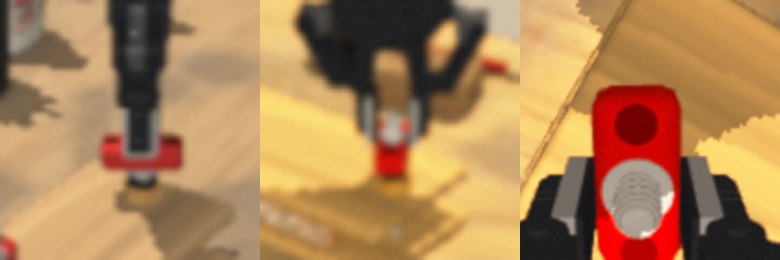

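The fingers now hold the bar (23 mm, 25 N), with the pads over its upper half. I'll go 5 mm lower and grip firmly, then start turning.

```bash
python3 -m jog '{"hand":[0.04,0.04,0.04,0.04,0.04,0.023,0.023,0.018,0.018,0.018,0.018,0.018],"offset":[[0,0,0],[0,0,0],[0,0,0.005],[0,0,0],[0,0,0],[0,0,0],[0,0,0],[0,0,0],[0,0,0],[0,0,0],[0,0,0],[0,0,0]],"delta_rot":[[0,0,0],[0,0,0],[0,0,0],[0,0,0],[0,0,0],[0,0,0],[0,0,0],[0,0,0],[0,0,0],[0,0,0],[0,0,0],[0,0,0]]}' 80
python3 -c "
from h import *
o=get_obs();print(o['torque'],o['joints'])"
python3 -m jog '{"hand":[0.018,0.018,0.018,0.018],"offset":[[0,0,0.000127],[0,0,0.000127],[0,0,0.000127],[0,0,0.000127]],"delta_rot":[[0,0,0.1],[0,0,0.1],[0,0,0.1],[0,0,0.1]]}'
python3 -c "
from h import *
o=get_obs();print(o['torque'],o['joints'],o['joint_efforts'])"
```

```text
clock: 8.98
eef_pos: [0.4766, -0.0008, 0.0516]
ee_rot: [[-0.912, -0.41, -0.0], [-0.41, 0.912, 0.0], [0.0, 0.0, -1.0]]
ft_force: [-3.8, 2.8, 5.3]
gripper_width: 0.0213
grasp_force: 78.8
[0.3284 0.4406 0.1782] [ -12.3201    1.6195  123.9962    0.0146   54.4054 -126.5308]
clock: 9.32
eef_pos: [0.4767, -0.0011, 0.0511]
ee_rot: [[-1.0, -0.018, -0.0], [-0.018, 1.0, -0.001], [0.0, -0.0, -1.0]]
ft_force: [-3.1, 1.0, 5.4]
gripper_width: 0.0213
grasp_force: 78.9
[0.2311 0.5196 0.2556] [ -12.3295    1.6721  124.0071   -0.0374   54.3253 -103.3497] [ -0.7183 -23.7278 -23.8684   0.0588  -0.7092  -0.3873]
```

```bash
python3 -m jog '{"hand":[0.018,0.018,0.018,0.018,0.018,0.018,0.018,0.018,0.018,0.018,0.018,0.018],"offset":[[0,0,0.000127],[0,0,0.000127],[0,0,0.000127],[0,0,0.000127],[0,0,0.000127],[0,0,0.000127],[0,0,0.000127],[0,0,0.000127],[0,0,0.000127],[0,0,0.000127],[0,0,0.000127],[0,0,0.000127]],"delta_rot":[[0,0,0.1],[0,0,0.1],[0,0,0.1],[0,0,0.1],[0,0,0.1],[0,0,0.1],[0,0,0.1],[0,0,0.1],[0,0,0.1],[0,0,0.1],[0,0,0.1],[0,0,0.1]]}'
python3 -c "
from h import *
o=get_obs();print(o['torque'],o['joints'])"
python3 -m jog '{"hand":[0.018,0.018,0.018,0.018],"offset":[[0,0,0.000127],[0,0,0.000127],[0,0,0.000127],[0,0,0.000127]],"delta_rot":[[0,0,0.1],[0,0,0.1],[0,0,0.1],[0,0,0.1]]}'
python3 -c "
from h import *
o=get_obs();print(o['torque'],o['joints'])"
```

```text
clock: 10.32
eef_pos: [0.4762, -0.0018, 0.0495]
ee_rot: [[-0.38, 0.925, -0.002], [0.925, 0.38, -0.002], [-0.001, -0.002, -1.0]]
ft_force: [-4.4, -1.2, 5.1]
gripper_width: 0.0214
grasp_force: 79.0
[-0.2234  0.7733  0.2972] [-12.3652   1.8153 124.054   -0.1643  54.1965 -34.595 ]
clock: 10.65
eef_pos: [0.4759, -0.0018, 0.049]
ee_rot: [[0.01, 1.0, -0.003], [1.0, -0.01, -0.002], [-0.002, -0.003, -1.0]]
ft_force: [-5.4, -2.6, 6.5]
gripper_width: 0.0214
grasp_force: 79.1
[-0.2772  0.9017  0.2843] [-12.3693   1.8606 124.0761  -0.1852  54.183  -11.6778]
```

```bash
cat > t.py <<'E'
from h import *
o=get_obs();print("T",o['torque'],"j6",o['joints'][5],"turned",np.radians(o['joints'][5]-o['joints'][0]+126.53-12.32))
E
python3 -m jog '{"hand":[0.018,0.018],"offset":[[0,0,0.000127],[0,0,0.000127]],"delta_rot":[[0,0,0.1],[0,0,0.1]]}' >/dev/null; python3 t.py
python3 -m jog '{"hand":[0.018,0.018],"offset":[[0,0,0.000127],[0,0,0.000127]],"delta_rot":[[0,0,0.1],[0,0,0.1]]}'; python3 t.py
```

```text
T [-0.2131  1.0229  0.2447] j6 -0.21566449399809617 turned 2.20545883481355
clock: 10.98
eef_pos: [0.4756, -0.0018, 0.0485]
ee_rot: [[0.399, 0.917, -0.003], [0.917, -0.399, -0.002], [-0.003, -0.002, -1.0]]
ft_force: [-6.8, -0.8, 8.3]
gripper_width: 0.0218
grasp_force: 79.2
T [-0.2635  1.0547  0.2718] j6 11.239838234745976 turned 2.4054128516239195
```

```bash
python3 -m jog '{"hand":[0.018,0.018],"offset":[[-0.0004,-0.0009,0.000127],[0,0,0.000127]],"delta_rot":[[0,0,0.1],[0,0,0.1]]}' >/dev/null; python3 t.py
python3 -m jog '{"hand":[0.018],"offset":[[0,0,0.000127]],"delta_rot":[[0,0,0.1]]}'; python3 t.py
```

```text
T [-0.087   0.6802  0.1688] j6 22.672330762601185 turned 2.605339881723226
clock: 11.23
eef_pos: [0.4754, -0.0017, 0.0481]
ee_rot: [[0.652, 0.758, -0.001], [0.758, -0.652, -0.002], [-0.002, 0.0, -1.0]]
ft_force: [-4.4, -1.3, 5.8]
gripper_width: 0.0217
grasp_force: 79.0
T [-0.0967  0.6457  0.2799] j6 28.40334300202889 turned 2.705291200055907
```

```bash
python3 -m jog '{"hand":[0.018],"offset":[[0,0,0.000127]],"delta_rot":[[0,0,0.1]]}' >/dev/null; python3 t.py
python3 -m jog '{"hand":[0.018],"offset":[[0,0,0.000127]],"delta_rot":[[0,0,0.1]]}'>/dev/null; python3 t.py
python3 -m jog '{"hand":[0.018],"offset":[[0,0,0.000127]],"delta_rot":[[0,0,0.1]]}'; python3 t.py
```

```text
T [-0.0622  0.6517  0.2275] j6 34.13312247717118 turned 2.805278792220756
T [-0.0263  0.726   0.2899] j6 39.862202686137024 turned 2.90521109958448
clock: 11.48
eef_pos: [0.4753, -0.0015, 0.0478]
ee_rot: [[0.847, 0.531, -0.002], [0.531, -0.847, -0.001], [-0.002, 0.0, -1.0]]
ft_force: [-4.3, -0.7, 5.9]
gripper_width: 0.0214
grasp_force: 79.0
T [-0.0149  0.7098  0.2376] j6 45.59152963372682 turned 3.005183600257036
```

```bash
python3 -m jog '{"hand":[0.018],"offset":[[0,0,0.000127]],"delta_rot":[[0,0,0.1]]}' >/dev/null; python3 t.py
python3 -m jog '{"hand":[0.018],"offset":[[0,0,0.000127]],"delta_rot":[[0,0,0.1]]}'>/dev/null; python3 t.py
python3 -m jog '{"hand":[0.018],"offset":[[0,0,0.000127]],"delta_rot":[[0,0,0.1]]}'; python3 t.py
```

```text
T [0.0043 0.6761 0.2524] j6 51.31826080343243 turned 3.105069456322784
T [0.1075 0.733  0.238 ] j6 57.0505012524535 turned 3.2050661107328158
clock: 11.73
eef_pos: [0.4752, -0.0013, 0.0474]
ee_rot: [[0.966, 0.257, -0.002], [0.257, -0.966, -0.001], [-0.002, 0.0, -1.0]]
ft_force: [-3.8, 0.8, 6.7]
gripper_width: 0.0213
grasp_force: 79.1
T [0.1836 0.7337 0.2642] j6 62.77845110091486 turned 3.304999174180768
```

```bash
python3 -m jog '{"hand":[0.018],"offset":[[0,0,0.000127]],"delta_rot":[[0,0,0.1]]}' >/dev/null; python3 t.py
python3 -m jog '{"hand":[0.018],"offset":[[0,0,0.000127]],"delta_rot":[[0,0,0.1]]}'>/dev/null; python3 t.py
python3 -m jog '{"hand":[0.018],"offset":[[0,0,0.000127]],"delta_rot":[[0,0,0.1]]}'; python3 t.py
```

```text
T [0.125  0.7925 0.2792] j6 68.51031053811244 turned 3.4049491783852948
T [0.1939 0.7292 0.2641] j6 74.2394738811536 turned 3.5048833705172386
clock: 11.98
eef_pos: [0.4751, -0.001, 0.047]
ee_rot: [[0.999, -0.04, -0.002], [-0.04, -0.999, -0.0], [-0.002, 0.0, -1.0]]
ft_force: [-3.9, 1.5, 6.6]
gripper_width: 0.0216
grasp_force: 79.1
T [0.2408 0.7018 0.2286] j6 79.96953789966828 turned 3.6048332207638842
```

```bash
python3 -m jog '{"hand":[0.018],"offset":[[0,0,0.000127]],"delta_rot":[[0,0,0.1]]}' >/dev/null; python3 t.py
python3 -m jog '{"hand":[0.018],"offset":[[0,0,0.000127]],"delta_rot":[[0,0,0.1]]}'>/dev/null; python3 t.py
python3 -m jog '{"hand":[0.018],"offset":[[0,0,0.000127]],"delta_rot":[[0,0,0.1]]}'; python3 t.py
```

```text
T [0.3074 0.7206 0.2848] j6 85.69691338002312 turned 3.7046744234792524
T [0.4754 0.6185 0.3547] j6 91.4107403992163 turned 3.804290873014696
clock: 12.23
eef_pos: [0.4755, -0.0006, 0.0467]
ee_rot: [[0.943, -0.333, -0.001], [-0.333, -0.943, 0.0], [-0.001, -0.0, -1.0]]
ft_force: [-2.9, 4.0, 5.6]
gripper_width: 0.0215
grasp_force: 79.2
T [0.5566 0.4417 0.4966] j6 97.11737131431404 turned 3.903612846266296
```

First touch came at about 3.74 rad, and the torque is now about 0.25 N m above running free. I'll continue finely toward about +0.5.

```bash
python3 -m jog '{"hand":[0.018],"offset":[[0,0,0.000064]],"delta_rot":[[0,0,0.05]]}' >/dev/null; python3 t.py
python3 -m jog '{"hand":[0.018],"offset":[[0,0,0.000064]],"delta_rot":[[0,0,0.05]]}'>/dev/null; python3 t.py
python3 -m jog '{"hand":[0.018],"offset":[[0,0,0]],"delta_rot":[[0,0,0]]}'; python3 t.py
```

```text
T [0.5082 0.5241 0.5391] j6 99.92036932538956 turned 3.952392277910778
T [0.5977 0.5134 0.6126] j6 102.67433621975943 turned 4.000334411999046
clock: 12.48
eef_pos: [0.4757, -0.0005, 0.0465]
ee_rot: [[0.907, -0.422, -0.0], [-0.422, -0.907, 0.0], [-0.001, -0.0, -1.0]]
ft_force: [-2.3, 3.6, 4.7]
gripper_width: 0.0216
grasp_force: 79.1
T [0.4845 0.4897 0.4667] j6 102.64030940614917 turned 3.999686709730565
```

```bash
python3 -m jog '{"hand":[0.018],"offset":[[0,0,0.000064]],"delta_rot":[[0,0,0.05]]}' >/dev/null; python3 t.py
python3 -m jog '{"hand":[0.018],"offset":[[0,0,0.000064]],"delta_rot":[[0,0,0.05]]}'; python3 t.py
```

```text
T [0.6157 0.3863 0.6855] j6 105.42867386404309 turned 4.048234704435631
clock: 12.65
eef_pos: [0.4759, -0.0004, 0.0465]
ee_rot: [[0.86, -0.51, 0.0], [-0.51, -0.86, 0.0], [0.0, -0.001, -1.0]]
ft_force: [-0.8, 5.6, 4.5]
gripper_width: 0.0214
grasp_force: 79.3
T [0.7015 0.3894 0.7644] j6 108.35632754608483 turned 4.099205750092008
```

Torque is now +0.51 N m over running free, so it is tight. Time to release and lift away.

```bash
python3 -m jog '{"hand":[0.07,0.07,0.07,0.07,0.07,0.07,0.07,0.07,0.07,0.07,0.07,0.07],"offset":[[0,0,0],[0,0,0],[0,0,0],[0,0,0],[0,0,0],[0,0,0],[0,0,-0.01],[0,0,-0.02],[0,0,-0.03],[0,0,-0.03],[0,0,-0.03],[0,0,0]],"delta_rot":[[0,0,0],[0,0,0],[0,0,0],[0,0,0],[0,0,0],[0,0,0],[0,0,0],[0,0,0],[0,0,0],[0,0,0],[0,0,0],[0,0,0]]}'
python3 -c "
from h import *
f=grab_frame('wrist');cv2.imwrite('pics/w6.png',np.hstack([cv2.resize(f['pixels'][100:300,200:400],(400,400)),cv2.resize(grab_frame('side')['pixels'][175:235,300:360],(400,400))]))"
```

```text
clock: 13.65
eef_pos: [0.4801, -0.0019, 0.1742]
ee_rot: [[0.86, -0.511, 0.014], [-0.511, -0.86, -0.003], [0.013, -0.004, -1.0]]
ft_force: [1.0, -0.1, 0.7]
gripper_width: 0.0695
grasp_force: 0.0
```

View pics/w6.png

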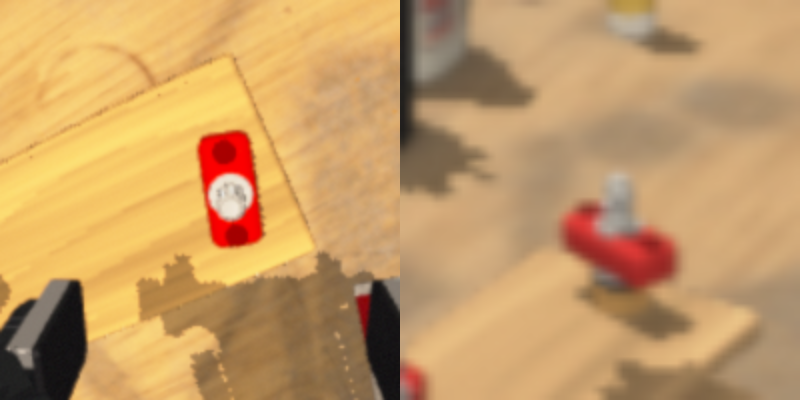

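The nut sits low on the washer and the fingers are clear. Its bar appears tilted about 7° relative to the tool, so I'll measure its yaw once before handing in.

```bash
python3 -c "
from h import *
measure(0.087);o=get_obs();print(np.degrees(np.arctan2(*o['ee_rot'][1::-1,0])),o['clock'])"
```

```text
bar mm (477.43975830078125, -2.528799057006836) (22.372652053833008, 50.70289993286133) 67.76544952392578
stud px [313.2092 195.2935] [303 185  22  23 368] world [[ 0.4807 -0.0042  0.1095]]
in tool [0.0045 0.0007 0.059 ] joints [-12.3605  -7.8022 119.3417  -0.0017  68.1886 108.3593]
-30.720512274096844 13.8
```

```bash
python3 -c "
from cell import *
print(sign_off())"
```

```text
the job is handed in; nothing more can be done
None
```

The red wing nut on the right-hand stud is down on the washer and tightened to about 0.5 N m above running free. It sprang back by up to about 0.1 rad on release. I didn't measure the final bearing force or the brass nut's angle. The robot is clear of everything and the job is handed in.

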